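Pop open the consumables case on the welding bench

TASK

Open the grey consumables case so that the welder can get at the nozzles: slide the lock bar at its front all the way to its free end, then press the latch cap down gently, only until the latch lets go. Let the sprung lid fly up by itself to fully open without ever touching it, and leave the other things on the bench where they are.

Things in the scene. Friction and masses are not known exactly. Their poses are not given: they have to be found in the camera images.
- case: Grey sheet-steel case fixed to the bench: box 160 deep (x) x 240 wide (y) x 90 tall, with a dark steel step along its front (80 deep, 240 wide, 45 tall, from 80 to 160 mm in front of the origin) that carries latch and lock. Origin: centre of the box's underside; x points from front to back, y to the case's left (seen by someone facing along x), z up. Nozzles stand inside.
- lid (a joint): Angle of the flat lid (164 x 244 x 6 mm, on the rim, top 96 mm above the bench) about its hinge along the case's back rim. 0 = shut, 1.7 rad = fully open, a little beyond upright. A spring drives it open within about a second once the latch lets go.
- lid_tongue (a point): Top of the steel tongue (36 mm wide) at the middle of the lid's front edge, 91 mm in front of the case origin when shut; the latch hook holds it down. The lid is not to be touched. When it opens, the tongue swings up and back in an arc of radius 178 mm, so nothing may hang over it; a gripper above the cap clears it if the gripper's broad side lies along the case's y.
- rocker: Steel latch rocker at the middle of the case's front, with its press cap. Origin on its pivot, 104 mm in front of the case origin, 66 mm above the bench; turns about the case's y. A hook (top 39 mm above the pivot) stands over the lid's tongue; an arm 14 mm wide points to the front and carries the cap. Pushing the cap down tips the hook to the front. With the lock bar under the arm it is blocked.
- cap_foot (a point): Point on the step's top (45 mm above the bench) straight below the press cap, 148 mm in front of the case origin. The cap is a smooth, slippery steel disc, diameter 25, 6 thick, on a threaded stem screwed out differently each time: its top is anywhere from 88 to 106 mm above the bench and is NOT reported.
- cap_axis (a point): The point 106 mm above the bench over the cap's centre: the highest the cap's top can be. Pushed down, the cap starts to move at about 3 N, frees the lid after about 6 mm (about 7 N), meets a rigid stop at about 9 mm (about 9 N), and springs back when left. Cap and stem are delicate: 20 N is too much.
- lock (a joint): Position of the flat aluminium lock bar that lies on the step under the latch arm: about 0 = locked, 0.026 m = end stop, fully free. It slides along the case's +y (to the case's left, away from the latch) with about 4 N friction and stays where it is left; the arm is free of it from 0.017 m.
- lock_tab (a point): Centre of the top of the upright aluminium thumb tab on the lock bar, 88 mm above the bench; 140 mm in front of the case origin and 70 mm to its left when locked. The tab is 20 mm along the case's x, 12 mm along y, and stands 26 mm proud of the bar (whose top is 61 mm above the bench).
- nozzle: Bystander: white ceramic gas nozzle, diameter 28, 50 tall, standing on the case's front step to the right of the latch; origin at its foot.
- hammer: Bystander: hammer lying right of the case; origin under its middle.
- brush: Bystander: wire brush lying left of the case; origin under its middle.
- coupon: Bystander: bare steel test plate 100 x 40 x 8, lying in front of the case; origin under its middle.
- angle: Bystander: piece of dark steel angle, 90 long, 40 wide, 40 tall, in front of the case; origin under its middle.
- canister: Bystander: yellow can, diameter 66, 110 tall, standing beside the case; origin at its foot.
- clamp: Bystander: earth clamp, 150 x 30 x 40 tall, lying in front of the case at the right; origin under its middle.

How it is judged:
By the outcome, as a careful person would: the job done as asked, in the order asked, and still so for the second after the job is handed in, with the robot touching nothing.
It also fails if it takes over 45 s, if anything falls off the work surface, if the arm or the gripper's body presses on something with over 40 N, if the wrist force passes 120 N, or if a joint passes its speed limit or range.

ROBOT

A 6-joint arm with a two-finger parallel gripper is mounted at the origin on the work surface. World frame = base frame: x ahead of the robot, y to its left, z up, the work surface at z = 0. Lengths are in m, angles in rad, forces in N, time in s.
With the tool pointing down it reaches from about 0.375 to 0.9 m from the base axis. Payload 3.1 kg.
Tool frame: the origin (TCP) lies midway between the tips of the shut fingers; the grasp point (between the pads) lies 19 mm behind it; z points along the fingers, y is the line along which they close (so a half turn about z gives the same grasp; the last joint's range is limited). The gripper opens to 87 mm and grips with 3 to 60 N. Pads are 19 mm wide; open, the fingers measure 117 mm over their backs; the gripper's body (75 mm by 190 mm) begins 51 mm behind the grasp point.
Start: joints at [-1.409, 0.527, 1.433, -0, 1.181, -0.178], TCP at [0.208, -0.589, 0.223] pointing down, gripper open.
Joint ranges: [-3.08, 3.08], [-0.75, 2.2], [0.22, 2.44], [-1.43, 4.57], [0, 2.65], [-2.85, 2.85]. Speed limits (rad/s): [2.79, 2.79, 3.14, 3.14, 3.14, 3.14].

INTERFACE

Orientations are given as a unit quaternion [x, y, z, w].
In Python, from rig import get_obs, cams, job gives the robot as it stands.
- The arm moves only by the tool servo_tool, never from a script. Its argument "moves" is text: rows parted by semicolons, each of 5 numbers parted by spaces: the shift along the tool's x, y, z in m, then the turn about the tool's z in degrees, then the finger opening in m, from 0 to 0.087. In form: dx dy dz spin claw; .... A call has 1 to 10 rows; each row is the pose to reach, as a shift and turn from the pose commanded when the call began, along the tool's axes at that moment; what a row does not reach only later rows make up. A row lasts 1/12 s, in which the tool goes at most 41.7 mm and 7.16 degrees, less where a joint would pass 70% of its speed; a pose out of reach is approached as far as the arm can. A call with a gripper value outside its range is refused whole. The fingers move at their own pace and stop on an object; "grip_force" is the grip in N (left out, the last holds). Time passes only in rows, so rows that repeat a pose let the fingers close. It gives the time, the measured TCP pose, the force, the opening and the grip force at its end, in the units of the state.
- get_obs(): the state, without advancing time (a new reading comes with each control period).
- cams.camera(name): name is "scene" or "top"; returns the picture (400x640x3 uint8, blue, green, red); there is no depth.
- cams.camera_model(name): a dict with "fx", "fy", "cx", "cy" (pixels), "R" (3x3) and "t" (3): a world point X has camera coordinates R X + t. Camera axes: x right, y down, z forward; pixel columns grow to the right and rows downward; lengths in m; the calibration is good to about 2 mm. A picture is of the moment at which its call begins. camera_model takes no time and is no camera call.
- job.hand_in(): hands the job in; it is judged then, once.
The state is a dict: "time": time; "q": joint angles; "joint_velocities": joint speeds; "joint_torque": joint torques, N m; "position": TCP position; "tool_rot": TCP orientation; "ft_force": force on the tool from outside, world axes, zero at the start; "moment": the same for the moment, N m; "grip_width": finger opening in m; "grip_force": force on a finger pad.
Only numpy, scipy, OpenCV 4.12 (cv2) and the standard library are available. Lean on these libraries where they do the work, as an engineer would, in place of code of your own. Each camera call takes 0.05 s, during which the arm holds its last target. There are 200 camera calls.

## Working session

There is one attempt and no reset: what is moved stays moved. The work goes in short steps, Python scripts to look and compute and a tool call to move; the robot and the scene stay as the last step left them, time stands still between calls to the robot, and variables do not carry over. Pictures are saved under pics/ and viewed, at most 10 in all, crops included, and the job is handed in when it is done.

Besides the shell and the picture viewer there is one more tool, called after "Call:" as a command line: name --argument value ..., lists and objects as JSON in quotes. servo_tool: Moves the arm, as the interface text tells. Its arguments: {"type":"object","properties":{"moves":{"type":"string"},"grip_force":{"type":"number"}},"required":["moves"]}

```bash
mkdir -p pics; python3 - <<'E'
from rig import get_obs,cams
import cv2,numpy as np
for n in("scene","top"):
    cv2.imwrite(f"pics/{n}0.png",cams.camera(n)); m=cams.camera_model(n); print(n,{k:np.round(v,4).tolist() for k,v in m.items()})
o=get_obs();print({k:np.round(v,3).tolist() for k,v in o.items()})
E
```

```text
scene {'fx': 436.4472, 'fy': 436.4472, 'cx': 315.9543, 'cy': 197.9271, 'R': [[0.8336, 0.5521, 0.0177], [0.3192, -0.4554, -0.8311], [-0.4508, 0.6985, -0.5558]], 't': [-0.5008, -0.0758, 1.2299]}
top {'fx': 426.0078, 'fy': 426.0078, 'cx': 326.4756, 'cy': 204.2509, 'R': [[0.0096, -1.0, -0.0019], [-0.9996, -0.0096, -0.0263], [0.0262, 0.0021, -0.9997]], 't': [0.0344, 0.5459, 1.2018]}
{'time': 0.1, 'q': [-1.41, 0.528, 1.434, -0.0, 1.181, -0.178], 'joint_velocities': [-0.001, -0.001, -0.002, 0.0, 0.001, -0.002], 'joint_torque': [-0.001, -44.099, -17.715, 0.063, 0.053, -0.0], 'position': [0.208, -0.589, 0.222], 'tool_rot': [0.986, 0.169, -0.0, -0.001], 'ft_force': [0.447, 0.364, 0.022], 'moment': [-0.037, 0.03, 0.033], 'grip_force': 0.0, 'grip_width': 0.087}
```

View pics/scene0.png

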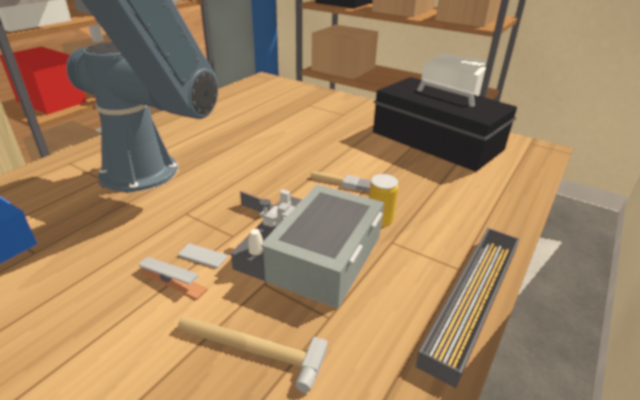

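View pics/top0.png

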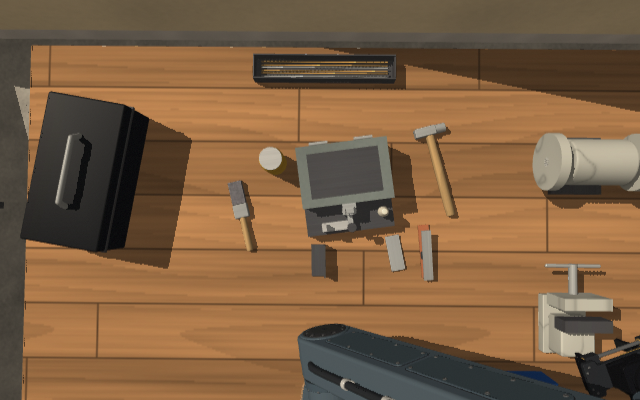

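The scene view shows the case at about (325,240), with the latch and lock at about (280,210). In the top view the lid spans (296-396, 137-210), the tab and lock are around (338,226), the cap around (350,212) and the nozzle at (384,211). I'll enlarge both.

```bash
python3 - <<'E'
import cv2,numpy as np
a=cv2.imread("pics/top0.png")[125:245,285:405]; b=cv2.imread("pics/scene0.png")[180:300,225:395]
a=cv2.resize(a,None,fx=5,fy=5,interpolation=2)
cv2.imwrite("pics/t1.png",a)
b=cv2.resize(b,None,fx=4.7,fy=4.7,interpolation=2); cv2.imwrite("pics/s1.png",b)
E
```

```text
(no output)
```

View pics/t1.png

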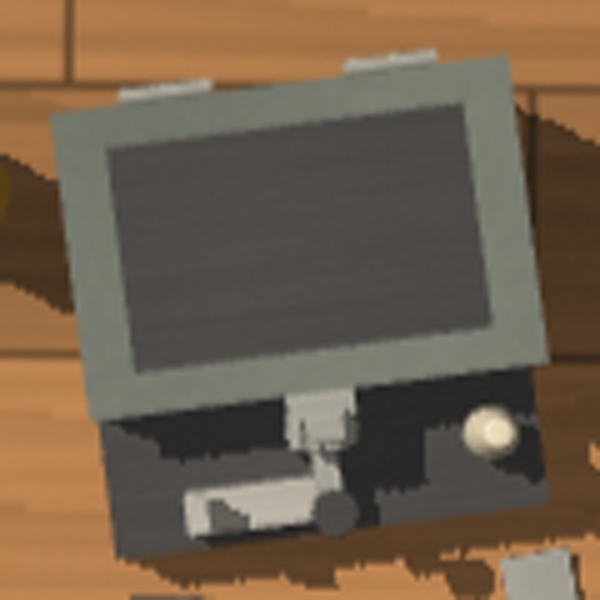

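View pics/s1.png

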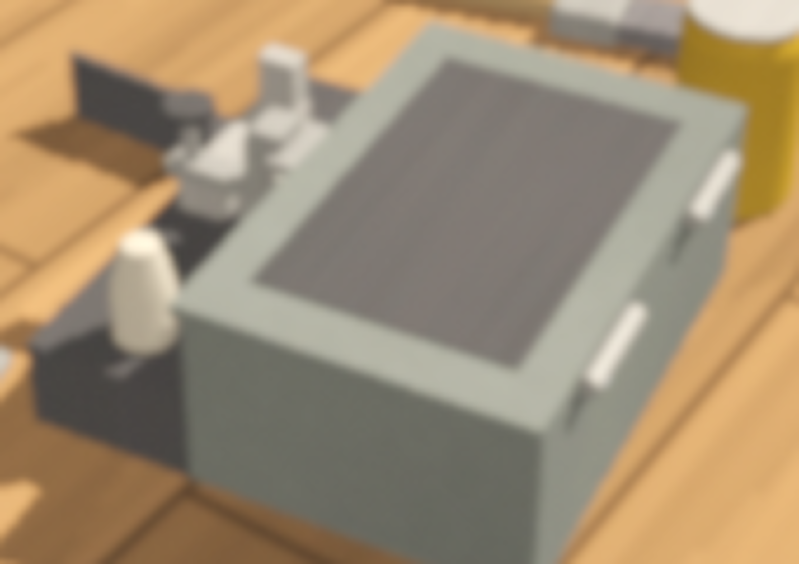

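```bash
cat > h.py <<'E'
import numpy as np
from rig import get_obs,cams
from scipy.optimize import least_squares
M={n:cams.camera_model(n) for n in("scene","top")}
def proj(n,X):
    m=M[n];c=np.asarray(X)@np.array(m["R"]).T+m["t"]
    return np.c_[m["fx"]*c[:,0]/c[:,2]+m["cx"],m["fy"]*c[:,1]/c[:,2]+m["cy"]]
def W(p,L):
    L=np.atleast_2d(L);c,s=np.cos(p[2]),np.sin(p[2])
    return np.c_[p[0]+c*L[:,0]-s*L[:,1],p[1]+s*L[:,0]+c*L[:,1],L[:,2]]
tf=lambda a:(np.array(a,float)+.5)/5-.5+[285,125]
sf=lambda a:(np.array(a,float)+.5)/4.7-.5+[225,180]
E
python3 - <<'E'
from h import *
L=np.array([[.082,.122,.096],[.082,-.122,.096],[-.082,-.122,.096],[-.082,.122,.096]])
t=tf([(52,115),(508,57),(548,362),(93,420)]);s=sf([(748,103),(545,432),(180,305),(430,22)])
step=np.array([[-.16,.12,.045],[-.16,-.12,.045]]);ts=tf([(117,557),(547,500)])
f=lambda p,c="ts":np.concatenate([(proj("top",W(p,L))-t).ravel(),(proj("scene",W(p,L))-s).ravel(),(proj("top",W(p,step))-ts).ravel()])
r=least_squares(f,[.65,-.03,.1]);p=r.x;print(p.round(4),r.fun.round(1))
r2=least_squares(lambda p:(proj("top",W(p,L))-t).ravel(),[.65,-.03,.1]);print("top only",r2.x.round(4))
r3=least_squares(lambda p:(proj("scene",W(p,L))-s).ravel(),[.65,-.03,.1]);print("scene only",r3.x.round(4))
np.save("p.npy",p)
for nm,l in dict(tab=[-.14,.07,.088],cap106=[-.148,0,.106],cap88=[-.148,0,.088],tabfoot=[-.14,.07,.061]).items():
    X=W(p,l);print(nm,X.round(4),((proj("top",X)-[285,125]+.5)*5-.5).round(0),((proj("scene",X)-[225,180]+.5)*4.7-.5).round(0))
o=get_obs();print(o["position"],o["tool_rot"])
E
```

```text
[ 0.6298 -0.0065  0.1415] [-0.7 -0.7 -0.3 -1.2  0.2 -0.7 -0.8 -0.1  0.4  0.3  0.5  0.1 -2.   0.1
  0.1 -0.5 -0.1  0.9  0.6  0.8]
top only [ 0.6281 -0.0076  0.1376]
scene only [ 0.63   -0.0058  0.1448]
tab [[0.4813 0.0431 0.088 ]] [[201. 516.]] [[276.  55.]]
cap106 [[ 0.4833 -0.0274  0.106 ]] [[337. 514.]] [[185.  92.]]
cap88 [[ 0.4833 -0.0274  0.088 ]] [[335. 513.]] [[187. 125.]]
tabfoot [[0.4813 0.0431 0.061 ]] [[202. 514.]] [[278. 101.]]
[ 0.20822246 -0.58858856  0.22166605] [ 9.85603305e-01  1.69071431e-01 -6.09874293e-07 -9.87588830e-04]
```

```bash
cat >> h.py <<'E'
from scipy.spatial.transform import Rotation as Ro
p=np.load("p.npy")
def go(l):
    o=get_obs();R=Ro.from_quat(o["tool_rot"]).as_matrix();X=W(p,l)[0]
    yaw=np.arctan2(R[1,0],R[0,0]);c,s=np.cos(p[2]),np.sin(p[2]);d=np.array(o["position"])-[p[0],p[1],0]
    print("t",round(o["time"],2),"local",(np.array([c*d[0]+s*d[1],-s*d[0]+c*d[1],d[2]])*1000).round(1),"shift",(R.T@(X-o["position"])).round(4),"spin",round(np.degrees(yaw-p[2]),2),"F",np.round(o["ft_force"],1))
E
python3 -c "
from h import *
go([-.14,.041,.2])"
```

```text
t 0.1 local [-499.5 -516.8  221.7] shift [ 0.4623 -0.476   0.0227] spin 11.36 F [0.4 0.4 0. ]
```

Call:
servo_tool --moves "0.4623 -0.476 0.02 11.36 0; 0.4623 -0.476 0.02 11.36 0; 0.4623 -0.476 0.02 11.36 0; 0.4623 -0.476 0.02 11.36 0; 0.4623 -0.476 0.02 11.36 0; 0.4623 -0.476 0.02 11.36 0; 0.4623 -0.476 0.02 11.36 0; 0.4623 -0.476 0.02 11.36 0; 0.4623 -0.476 0.02 11.36 0; 0.4623 -0.476 0.02 11.36 0"

```text
time: 0.93
position: [0.3825, -0.2088, 0.2099]
tool_rot: [0.998, 0.07, -0.0, -0.0]
ft_force: [0.4, -1.0, -0.3]
grip_width: 0.0286
grip_force: 0.0
```

```bash
python3 -c "
from h import *
go([-.14,.041,.2])"
```

```text
t 0.93 local [-273.3 -165.4  209.9] shift [ 0.1332 -0.2065  0.0099] spin -0.04 F [ 0.4 -1.  -0.3]
```

Call:
servo_tool --moves "0.133 -0.206 0.01 0 0; 0.133 -0.206 0.01 0 0; 0.133 -0.206 0.01 0 0; 0.133 -0.206 0.01 0 0; 0.133 -0.206 0.01 0 0; 0.133 -0.206 0.01 0 0; 0.133 -0.206 0.01 0 0; 0.133 -0.206 0.01 0 0; 0.133 -0.206 0.01 0 0; 0.133 -0.206 0.01 0 0"

```text
time: 1.77
position: [0.4843, 0.0108, 0.1998]
tool_rot: [0.998, 0.07, -0.001, 0.0]
ft_force: [0.3, -0.4, -0.4]
grip_width: 0.0004
grip_force: 0.0
```

```bash
python3 -c "
from h import *
go([-.14,.041,.13])"
```

```text
t 1.77 local [-141.6   37.7  199.8] shift [ 0.0017 -0.0033  0.0698] spin -0.09 F [ 0.3 -0.4 -0.4]
```

Next I'll go down to z 0.12 and check where the tool sits with a picture before lowering it beside the tab.

Call:
servo_tool --moves "0.002 -0.003 0.03 0 0; 0.002 -0.003 0.06 0 0; 0.002 -0.003 0.078 0 0; 0.002 -0.003 0.078 0 0; 0.002 -0.003 0.078 0 0"

```text
time: 2.18
position: [0.4857, 0.0138, 0.1216]
tool_rot: [0.998, 0.069, -0.001, -0.0]
ft_force: [0.4, -0.3, 0.8]
grip_width: 0.0005
grip_force: 0.0
```

```bash
python3 -c "
from h import *
import cv2
go([-.14,.041,.07])
a=cams.camera('scene')[150:270,205:345];cv2.imwrite('pics/s2.png',cv2.resize(a,None,fx=5,fy=5,interpolation=2))"
```

```text
t 2.18 local [-139.8   40.4  121.6] shift [-0.0001 -0.0006  0.0516] spin -0.16 F [ 0.4 -0.3  0.8]
```

View pics/s2.png

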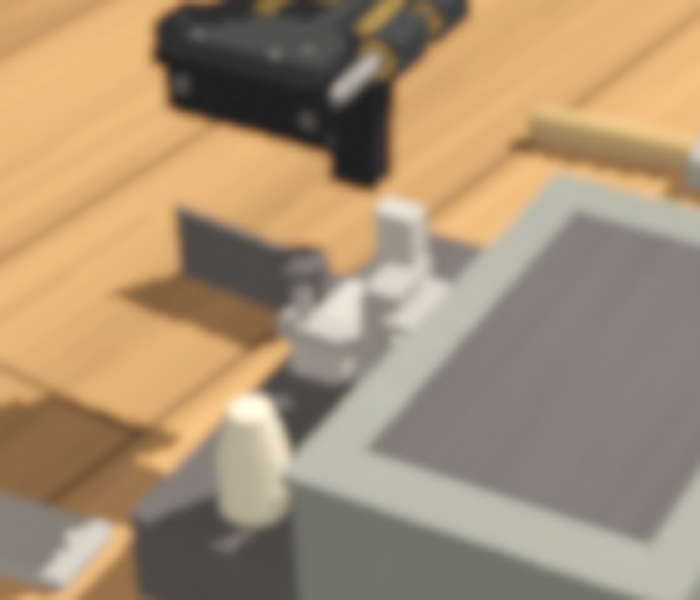

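The fingertips (360,180 in the crop) hang between the cap (305,265) and the tab (400,205), with nothing below them but the bar. I'll descend here.

Call:
servo_tool --moves "0 0 0.015 0 0; 0 0 0.03 0 0; 0 0 0.042 0 0; 0 0 0.05 0 0; 0 0 0.05 0 0; 0 0 0.05 0 0"

```text
time: 2.73
position: [0.4871, 0.0147, 0.0728]
tool_rot: [0.998, 0.07, 0.001, 0.0]
ft_force: [0.5, -0.1, -0.0]
grip_width: 0.0005
grip_force: 0.0
```

Call:
servo_tool --moves "0 -0.004 0 0 0; 0 -0.007 0 0 0; 0 -0.01 0 0 0; 0 -0.013 0 0 0; 0 -0.015 0 0 0; 0 -0.015 0 0 0"

```text
time: 3.23
position: [0.4842, 0.0306, 0.0722]
tool_rot: [0.997, 0.071, 0.0, -0.0]
ft_force: [0.2, 0.8, 0.1]
grip_width: 0.0009
grip_force: 0.0
```

```bash
python3 -c "
from h import *
go([-.14,.075,.07])"
```

```text
t 3.23 local [-138.9   57.2   72.2] shift [-0.0011 -0.0178  0.0022] spin 0.05 F [0.2 0.8 0.1]
```

Call:
servo_tool --moves "0 -0.003 0 0 0; 0 -0.006 0 0 0; 0 -0.008 0 0 0; 0 -0.008 0 0 0"

```text
time: 3.57
position: [0.4834, 0.0379, 0.072]
tool_rot: [0.997, 0.071, 0.0, 0.0]
ft_force: [-1.2, -3.2, 1.2]
grip_width: 0.0005
grip_force: 1.5
```

```bash
python3 -c "
from h import *
import cv2
go([-.14,.075,.07])
a=cams.camera('scene')[150:270,205:345];cv2.imwrite('pics/s3.png',cv2.resize(a,None,fx=5,fy=5,interpolation=2))"
```

```text
t 3.57 local [-138.6   64.6   72. ] shift [-0.0014 -0.0104  0.002 ] spin 0.02 F [-1.2 -3.2  1.2]
```

View pics/s3.png

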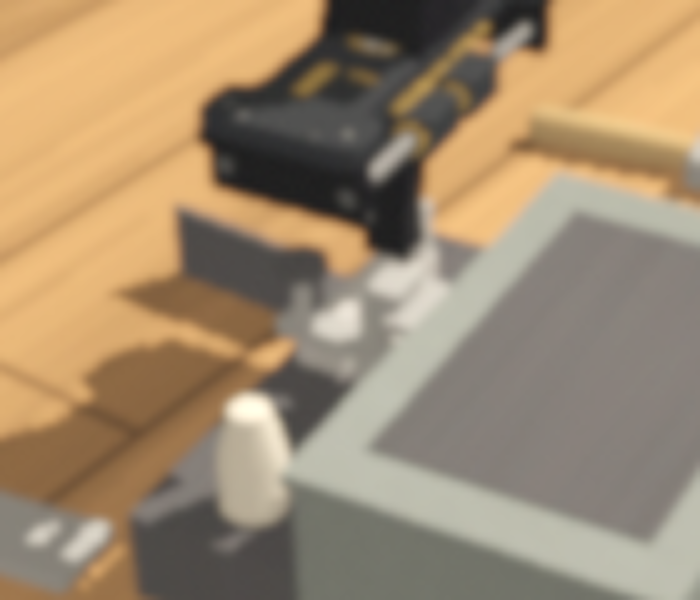

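The finger is touching the tab (430,215) at 3–4 N, so I'll push on.

Call:
servo_tool --moves "0 -0.003 0 0 0; 0 -0.006 0 0 0; 0 -0.009 0 0 0; 0 -0.011 0 0 0; 0 -0.012 0 0 0; 0 -0.012 0 0 0"

```text
time: 4.12
position: [0.4817, 0.0502, 0.072]
tool_rot: [0.997, 0.071, 0.0, -0.0]
ft_force: [1.1, -3.0, 0.5]
grip_width: 0.0005
grip_force: 1.2
```

Call:
servo_tool --moves "0 -0.002 0 0 0; 0 -0.004 0 0 0; 0 -0.006 0 0 0; 0 -0.006 0 0 0"

```text
time: 4.45
position: [0.4811, 0.0549, 0.072]
tool_rot: [0.997, 0.072, 0.0, 0.001]
ft_force: [1.0, -8.9, -0.7]
grip_width: 0.0007
grip_force: 4.2
```

```bash
python3 -c "
from h import *
go([-.14,.085,.07])"
```

```text
t 4.45 local [-138.6   81.8   72. ] shift [-0.0014 -0.0032  0.002 ] spin 0.1 F [ 1.  -8.9 -0.7]
```

Call:
servo_tool --moves "0 -0.001 0 0 0; 0 -0.002 0 0 0; 0 -0.002 0 0 0"

```text
time: 4.7
position: [0.4811, 0.055, 0.072]
tool_rot: [0.997, 0.072, 0.0, 0.002]
ft_force: [-0.2, -15.9, -1.2]
grip_width: 0.0007
grip_force: 8.0
```

```bash
python3 -c "
from h import *
go([-.14,.085,.07])"
```

```text
t 4.7 local [-138.5   81.9   72. ] shift [-0.0015 -0.0031  0.0019] spin 0.18 F [ -0.2 -15.9  -1.2]
```

The bar is at its end stop: force climbs from 9 to 16 N with no motion. Now back off, lift, and shift over the cap.

Call:
servo_tool --moves "0 0.006 0 0 0; 0 0.012 0 0 0; 0 0.012 0 0 0; 0 0.012 -0.03 0 0; 0 0.012 -0.065 0 0; 0 0.04 -0.065 0 0; -0.005 0.07 -0.065 0 0; -0.009 0.085 -0.065 0 0; -0.009 0.085 -0.065 0 0; -0.009 0.085 -0.065 0 0"

```text
time: 5.53
position: [0.483, -0.0275, 0.1369]
tool_rot: [0.998, 0.07, -0.0, -0.001]
ft_force: [-0.2, -0.1, 0.3]
grip_width: 0.0007
grip_force: 0.0
```

```bash
python3 -c "
from h import *
import cv2
go([-.149,0,.12])
print([((proj('scene',W(p,[-.14,.07+d,.088]))-[205,150]+.5)*5-.5).round() for d in (0,.026)])
a=cams.camera('scene')[150:270,205:345];cv2.imwrite('pics/s4.png',cv2.resize(a,None,fx=5,fy=5,interpolation=2))"
```

```text
t 5.53 local [-1.483e+02 -1.000e-01  1.369e+02] shift [-0.0007 -0.0001  0.0169] spin -0.12 F [-0.2 -0.1  0.3]
[array([[394., 209.]]), array([[421., 182.]])]
```

View pics/s4.png

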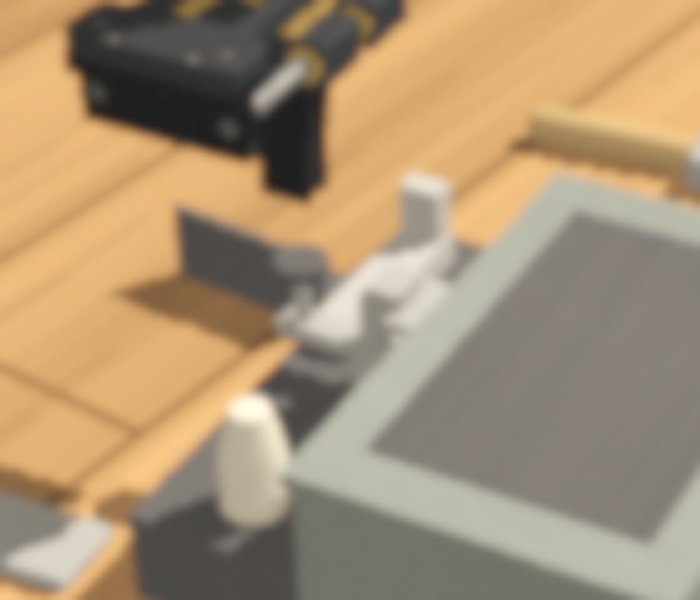

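The tab is at (427,182), against a predicted 421,182 for fully free, so it moved the full 26 mm. The cap top is at about (300,258), which puts it near 101 mm. The gripper is centred over it and I'll descend in small steps.

Call:
servo_tool --moves "-0.001 0 0.012 0 0; -0.001 0 0.02 0 0; -0.001 0 0.026 0 0; -0.001 0 0.028 0 0; -0.001 0 0.028 0 0; -0.001 0 0.028 0 0"

```text
time: 6.08
position: [0.4825, -0.0275, 0.1089]
tool_rot: [0.997, 0.071, -0.0, -0.0]
ft_force: [-0.7, -0.2, 0.2]
grip_width: 0.0007
grip_force: 0.0
```

Call:
servo_tool --moves "0 0 0.001 0 0; 0 0 0.002 0 0; 0 0 0.003 0 0; 0 0 0.003 0 0"

```text
time: 6.42
position: [0.4825, -0.0279, 0.106]
tool_rot: [0.998, 0.071, 0.0, 0.0]
ft_force: [-0.9, -0.9, 0.3]
grip_width: 0.0005
grip_force: 0.0
```

Call:
servo_tool --moves "0 0 0.001 0 0; 0 0 0.002 0 0; 0 0 0.002 0 0"

```text
time: 6.67
position: [0.4824, -0.0279, 0.1039]
tool_rot: [0.998, 0.071, -0.0, -0.0]
ft_force: [-0.7, 0.1, -0.4]
grip_width: 0.0006
grip_force: 0.0
```

Call:
servo_tool --moves "0 0 0.001 0 0; 0 0 0.002 0 0; 0 0 0.002 0 0"

```text
time: 6.92
position: [0.4825, -0.0279, 0.102]
tool_rot: [0.997, 0.071, -0.0, 0.0]
ft_force: [-0.9, -0.4, 2.0]
grip_width: 0.0007
grip_force: 0.4
```

Call:
servo_tool --moves "0 0 0.001 0 0; 0 0 0.002 0 0; 0 0 0.002 0 0"

```text
time: 7.17
position: [0.4822, -0.0279, 0.1002]
tool_rot: [0.997, 0.071, -0.0, 0.0]
ft_force: [-1.0, -0.2, 4.8]
grip_width: 0.0007
grip_force: 2.4
```

Call:
servo_tool --moves "0 0 0.001 0 0; 0 0 0.002 0 0; 0 0 0.002 0 0"

```text
time: 7.42
position: [0.482, -0.0279, 0.0984]
tool_rot: [0.997, 0.071, -0.0, 0.0]
ft_force: [-2.6, -0.7, 7.1]
grip_width: 0.0003
grip_force: 3.4
```

```bash
cat > lid.py <<'E'
from h import *
import cv2
go([-.149,0,.096])
a=cams.camera('scene')[205:245,300:365].astype(int);b=cv2.imread('pics/scene0.png')[205:245,300:365]
print("lid diff",np.abs(a-b).mean())
E
python3 lid.py
```

```text
t 7.42 local [-149.3   -0.4   98.4] shift [ 0.0003 -0.0004  0.0024] spin 0.02 F [-2.6 -0.7  7.1]
lid diff 7.538205128205128
```

Call:
servo_tool --moves "0 0 0 0 0; 0 0 0 0 0"

```text
time: 7.63
position: [0.482, -0.0279, 0.0984]
tool_rot: [0.997, 0.071, -0.0, 0.0]
ft_force: [-2.5, -1.0, 6.3]
grip_width: 0.0004
grip_force: 3.2
```

```bash
python3 lid.py
```

```text
t 7.63 local [-149.3   -0.4   98.4] shift [ 0.0003 -0.0004  0.0024] spin 0.02 F [-2.5 -1.   6.3]
lid diff 7.5244871794871795
```

The difference is steady, so it's only the gripper's shadow and the lid is still shut. I'll go on 1 mm at a time.

Call:
servo_tool --moves "0 0 0.0005 0 0; 0 0 0.001 0 0; 0 0 0.001 0 0"

```text
time: 7.93
position: [0.4814, -0.028, 0.0975]
tool_rot: [0.997, 0.071, -0.001, 0.0]
ft_force: [-2.8, -1.5, 7.7]
grip_width: 0.0005
grip_force: 4.4
```

```bash
python3 lid.py
```

```text
t 7.93 local [-149.9   -0.3   97.5] shift [ 0.0009 -0.0003  0.0015] spin 0.04 F [-2.8 -1.5  7.7]
lid diff 7.530897435897436
```

Call:
servo_tool --moves "0 0 0.0005 0 0; 0 0 0.001 0 0; 0 0 0.001 0 0"

```text
time: 8.23
position: [0.4811, -0.0279, 0.0965]
tool_rot: [0.997, 0.071, -0.001, -0.0]
ft_force: [-3.7, -1.5, 9.3]
grip_width: 0.0
grip_force: 4.7
```

```bash
python3 lid.py
```

```text
t 8.23 local [-150.2   -0.2   96.5] shift [ 0.0012 -0.0002  0.0005] spin 0.04 F [-3.7 -1.5  9.3]
lid diff 31.523076923076925
```

The latch has let go and the lid is moving. I'll hold still until it's up, then retract straight up and to the front.

Call:
servo_tool --moves "0 0 0 0 0; 0 0 0 0 0; 0 0 0 0 0; 0 0 0 0 0; 0 0 0 0 0; 0 0 0 0 0; 0 0 0 0 0; 0 0 0 0 0; 0 0 0 0 0; 0 0 0 0 0"

```text
time: 9.12
position: [0.4812, -0.0279, 0.0966]
tool_rot: [0.997, 0.071, -0.001, -0.0]
ft_force: [-4.3, -0.1, 8.2]
grip_width: 0.0002
grip_force: 4.7
```

Call:
servo_tool --moves "0 0 -0.004 0 0; 0 0 -0.012 0 0; 0 0 -0.03 0 0; 0 0 -0.06 0 0; -0.01 0 -0.09 0 0; -0.02 0 -0.1 0 0; -0.03 0 -0.1 0 0; -0.03 0 -0.1 0 0; -0.03 0 -0.1 0 0; -0.03 0 -0.1 0 0"

```text
time: 9.95
position: [0.4525, -0.032, 0.1951]
tool_rot: [0.998, 0.071, -0.001, -0.0]
ft_force: [0.4, -0.6, -1.4]
grip_width: 0.0001
grip_force: 0.0
```

```bash
python3 -c "
from h import *
import cv2
go([-.149,0,.2])
a=cams.camera('scene')[100:300,125:395];a=cv2.resize(a,None,fx=2.6,fy=2.6,interpolation=2)
cv2.imwrite('pics/e.png',a);cv2.imwrite('pics/et.png',cv2.resize(cams.camera('top')[90:300,200:500],None,fx=2.5,fy=2.5))"
```

```text
t 9.95 local [-179.1   -0.2  195.1] shift [ 0.0301 -0.0003 -0.005 ] spin -0.02 F [ 0.4 -0.6 -1.4]
```

View pics/e.png

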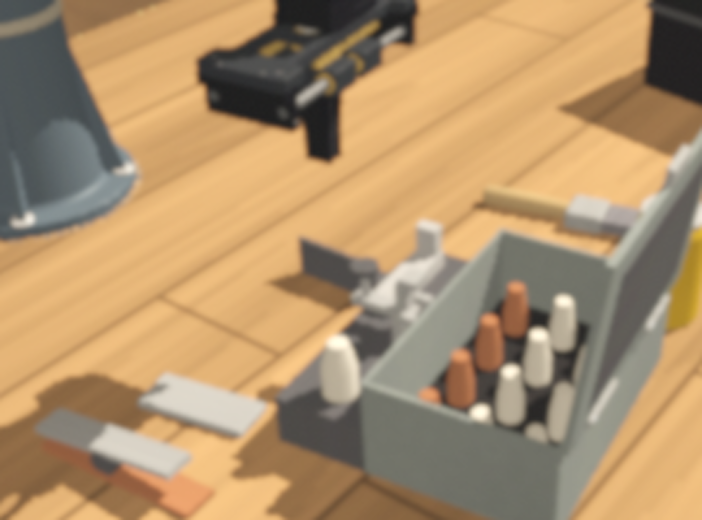

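View pics/et.png

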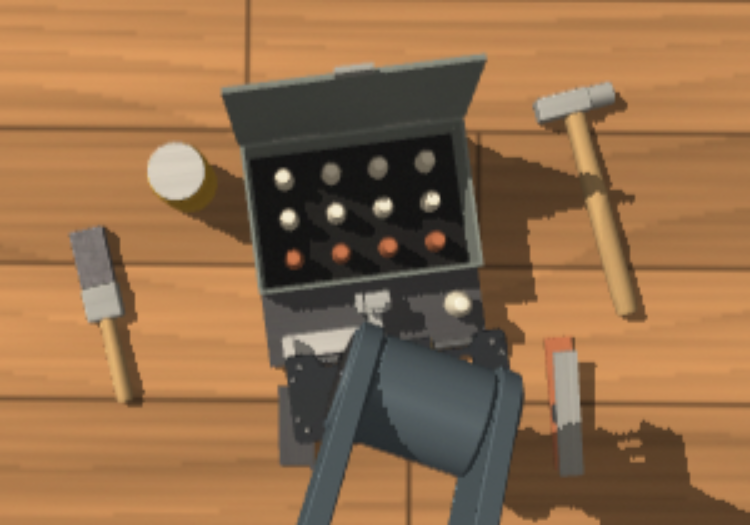

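The lid stands fully open, past upright. The tab (428,235) is at its free end, and the nozzle (340,370) and other items haven't moved. The gripper is clear.

```bash
python3 -c "
from rig import job
print(job.hand_in())"
```

```text
the job is handed in; nothing more can be done
None
```

The case is open and the job is handed in: the lock bar is at its free end, a press of about 9 N freed the latch, the lid sprang fully open untouched, and everything else stayed in place.

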